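# Work the sprung corners of two optical tilt mounts

## Task

Check the return springs of the two tilt mounts on the desk, first the one with the round mirror, then the one with the glass cube: with closed fingertips press the round pad on the mount's sprung corner down until its pointer stands level with the index flag on its scale, not past it, keep it there for two seconds, then let go so that the plate springs back up to rest. Do not touch the mirror or the cube, do not shift the index flags, and pick up or push aside nothing else on the desk.

Things in the scene. Friction and masses are not known exactly. Their poses are not given: they have to be found in the camera images.
- mirror_mount: The mirror mount: the tilt mount that carries a flat round mirror (the two are otherwise alike). Dark base 130 x 150 x 12 mm (x, y, z) bolted to the desk, with a tongue reaching to y = -160 mm that bears a scale post, 26 mm wide, top at 78 mm, centred at (52, -130) mm. Origin: middle of the base's underside, on the desk; at yaw 0 x points away from the robot, y to its left, z up.
- mirror_plate (a joint): Tilt, rad, of that mount's aluminium plate (110 x 120 x 10 mm, mid-plane 60 mm above the desk). Pivot line: parallel to x at y = +50, z = 60 mm (its left side). 0 = level, at rest on its upper stop; grows as the sprung front right corner is pressed; lower stop 0.24. Springs back to 0. At the pad about 3 N starts it, 8.5 N at 0.17 rad.
- mirror_pad (a point): Round steel press pad, 24 mm across, 14 mm high, slightly domed, on the sprung corner (-x, -y: front right) of that plate; tilts with it. Press here, straight down. This point: centre of its top, at rest at (-40, -45, 79) mm in the mount's frame; 95 mm from the pivot line, so it sinks about 0.55 mm for each mm of the pointer.
- mirror_pointer (a point): Tip of the thin dark pointer (2.5 mm high) fixed to the right side of that plate, 175 mm from the pivot line; 60 mm above the desk at rest; falls by 175 mm x sin(tilt). It moves in front of the left half of the white scale.
- mirror_mark (a point): The mark on that mount's scale: inner end, at mid-height, of a dark index flag 8 mm high, 14 mm wide, clamped to the right half of the scale post, 30 to 46 mm above the desk (differs each time and between the mounts). The pointer is at the mark when its tip is level with this point.
- mirror_optic (a point): The optic on that plate, not to be touched: flat round mirror, 53 mm across in a 62 mm dark ring, 11.5 mm high, lying face up. This point: centre of its underside, at (8, 15, 65) mm in the mount's frame at rest; z up.
- cube_mount: The cube mount: the tilt mount that carries a glass cube (the two are otherwise alike). Dark base 130 x 150 x 12 mm (x, y, z) bolted to the desk, with a tongue reaching to y = -160 mm that bears a scale post, 26 mm wide, top at 78 mm, centred at (52, -130) mm. Origin: middle of the base's underside, on the desk; at yaw 0 x points away from the robot, y to its left, z up.
- cube_plate (a joint): Tilt, rad, of that mount's aluminium plate (110 x 120 x 10 mm, mid-plane 60 mm above the desk). Pivot line: parallel to x at y = +50, z = 60 mm (its left side). 0 = level, at rest on its upper stop; grows as the sprung front right corner is pressed; lower stop 0.24. Springs back to 0. At the pad about 3 N starts it, 8.5 N at 0.17 rad.
- cube_pad (a point): Round steel press pad, 24 mm across, 14 mm high, slightly domed, on the sprung corner (-x, -y: front right) of that plate; tilts with it. Press here, straight down. This point: centre of its top, at rest at (-40, -45, 79) mm in the mount's frame; 95 mm from the pivot line, so it sinks about 0.55 mm for each mm of the pointer.
- cube_pointer (a point): Tip of the thin dark pointer (2.5 mm high) fixed to the right side of that plate, 175 mm from the pivot line; 60 mm above the desk at rest; falls by 175 mm x sin(tilt). It moves in front of the left half of the white scale.
- cube_mark (a point): The mark on that mount's scale: inner end, at mid-height, of a dark index flag 8 mm high, 14 mm wide, clamped to the right half of the scale post, 30 to 46 mm above the desk (differs each time and between the mounts). The pointer is at the mark when its tip is level with this point.
- cube_optic (a point): The optic on that plate, not to be touched: clear glass cube, 32 mm, on a dark 46 mm foot, 37 mm high in all. This point: centre of its underside, at (8, 15, 65) mm in the mount's frame at rest; z up.
- hex_key: Steel hexagon key, 30 x 84 x 8 mm; loose bystander on the desk, to be left where it lies. Origin: centre of its underside.
- adapter: Brass coax adapter, 11 x 30 x 10 mm; loose bystander on the desk, to be left where it lies. Origin: centre of its underside.
- ferrite: Grey snap ferrite, 20 x 32 x 19 mm; loose bystander on the desk, to be left where it lies. Origin: centre of its underside.
- solder_reel: Reel of solder standing flat, 56 mm across, 44 mm high; loose bystander on the desk, to be left where it lies. Origin: centre of its underside.
- tin: Round tin with lid, 67 mm across, 34 mm high; loose bystander on the desk, to be left where it lies. Origin: centre of its underside.
- label_roll: Roll of label tape lying flat, 68 mm across, 19 mm high; loose bystander on the desk, to be left where it lies. Origin: centre of its underside.

How it is judged:
On the way, in this order (a step that is already met when the one before it is completed fails the run):
1. mirror mount: pad pressed by the fingers, pointer within 4 mm of the mark's height for 1 s, the cube mount at rest (z of mirror_pointer in the frame of mirror_mark between -0.004 and 0.004 m and contact force between the fingers and mirror_plate_c3 above 0.5 N and value of joint cube_plate below 0.015 rad), for 1 s.
2. mirror mount let go, plate back at rest (value of joint mirror_plate below 0.015 rad and contact force between anything else and mirror_plate below 0.2 N), for 0.2 s.
3. cube mount: pad pressed by the fingers, pointer within 4 mm of the mark's height for 1 s, the mirror mount at rest (z of cube_pointer in the frame of cube_mark between -0.004 and 0.004 m and contact force between the fingers and cube_plate_c3 above 0.5 N and value of joint mirror_plate below 0.015 rad), for 1 s.
4. cube mount let go, plate back at rest (value of joint cube_plate below 0.015 rad and contact force between anything else and cube_plate below 0.2 N), for 0.2 s.
At the end, for the whole second after the job is handed in: Both plates untouched and back at rest (tilt under 0.015 rad) and still, both index flags within 4 mm and all bystanders within 20 mm of where they were (all of step 2 and all of step 4 and velocity of joint each of mirror_plate, cube_plate below 0.05 rad/s and distance of each of mirror_mark, cube_mark from where it was at the start of the episode below 0.004 m and distance of each of hex_key, adapter, ferrite, solder_reel, tin, label_roll from where it was at the start of the episode below 0.02 m).
It fails at once if the mirror mount is pressed past its mark (pointer more than 7 mm below it) (z of mirror_pointer in the frame of mirror_mark below -0.007 m).
It fails at once if the cube mount is pressed past its mark (pointer more than 7 mm below it) (z of cube_pointer in the frame of cube_mark below -0.007 m).
It fails at once if the mirror or the glass cube is touched (contact force between any of the fingers, the arm and mirror_plate_c4 above 0.3 N or contact force between any of the fingers, the arm and mirror_plate_c5 above 0.3 N or contact force between any of the fingers, the arm and cube_plate_c4 above 0.3 N or contact force between any of the fingers, the arm and cube_plate_c5 above 0.3 N).
It fails at once if an index flag is shifted (distance of any of mirror_mark, cube_mark from where it was at the start of the episode above 0.004 m).
It fails at once if a bystander is lifted or pushed away (more than 20 mm) (distance of any of hex_key, adapter, ferrite, solder_reel, tin, label_roll from where it was at the start of the episode above 0.02 m).
It also fails if it takes over 58 s, if anything falls off the work surface, if the arm or the gripper's body presses on something with over 40 N, if the wrist force passes 120 N, or if a joint passes its speed limit or range.

## Robot

A 6-joint arm with a two-finger parallel gripper is mounted at the origin on a cart in front of the work surface, level with it; the furniture and walls round the work are solid. World frame = base frame: x ahead of the robot, y to its left, z up, the work surface at z = 0. Lengths are in m, angles in rad, forces in N, time in s.
With the tool pointing down it reaches from about 0.275 to 0.85 m from the base axis. Payload 19 kg.
Tool frame: the origin (TCP) lies at the very end of the fingers, on their centre line; the grasp point (between the pads) lies robot.tcp_to_grasp behind it (robot.tcp_to_grasp is the distance from the TCP to the grasp point, in m); z points along the fingers, y is the line along which they close (so a half turn about z gives the same grasp; the last joint's range is limited). The gripper opens to 85 mm and grips with 20 to 120 N. Pads are 22 mm wide; open, the fingers measure 114 mm over their backs; the gripper's body (76 mm by 85 mm) begins 54 mm behind the grasp point. The pads swing forward as they close: fully open they stand 13 mm farther back than shut.
Start: joints at [-1.343, 0.15, 1.437, -0, 1.554, -0.134], TCP at [0.203, -0.538, 0.231] pointing down, gripper open.
Joint ranges: [-2.8, 2.8], [-0.68, 2.1], [0.12, 2.68], [-1.39, 4.53], [0.16, 2.79], [-2.81, 2.81]. Speed limits (rad/s): [1.89, 1.89, 2.22, 3.01, 3.01, 3.01].

## Interface

Orientations are given as [roll, pitch, yaw] about the fixed x, y, z axes, in that order (R = Rz(yaw) Ry(pitch) Rx(roll)).
In Python, from bench import robot gives the robot as it stands. The module is installed in compiled form; this text tells all that it offers.
- The arm moves only by the shell command python3 -m handwheel 'ROWS' [FORCE]. ROWS is JSON, a list that holds one entry, the list of rows, each a list of 7 numbers: the turn, a rotation vector about the tool's x, y, z in rad, then the shift along the tool's x, y, z in m, then the finger opening in m, from 0 to 0.0854. A call has 1 to 5 rows; each row shifts and turns the commanded pose from where the row before left it, along the tool's axes as they then stand; what a row does not reach is not made up. A row lasts 1/12 s, in which the tool goes at most 41.7 mm and 7.16 degrees, less where a joint would pass 70% of its speed; a pose out of reach is approached as far as the arm can. A call is refused whole if a number of a shift passes 0.0417 or a number of a turn 0.125, either way. A call with a gripper value outside its range is refused whole. The fingers move at their own pace and stop on an object; FORCE is the grip in N (left out, the last holds). Time passes only in rows, so rows that do not move let the fingers close. It gives the time, the measured TCP pose, the force, the opening and the grip force at its end, in the units of the state.
- robot.get_obs(): the state, without advancing time (a new reading comes with each control period).
- robot.grab_frame(name): name is "scene" or "top" or "wrist"; returns a dict with "frame" (400x640x3 uint8, blue, green, red), "fx", "fy", "cx", "cy" (pixels), "R" (3x3) and "t" (3): a world point X has camera coordinates R X + t. Camera axes: x right, y down, z forward; pixel columns grow to the right and rows downward; lengths in m; the calibration is good to about 2 mm. A picture is of the moment at which its call begins. There is no depth.
- robot.job_done(): hands the job in; it is judged then, once.
Trained networks look in a picture, given as the dict that the camera call returned (one of the last four; its "shot" number tells which), for a name from the list of things; names that differ only in an ending like _2 or _b are one class to them, and where a whole thing is asked for, a point or a joint stands for the part that bears it (a point fixed in the world has none). Each returns a list of dicts, best first, with "p" (0 to 1); they miss things now and then, are a little off and sometimes report something else, mostly with a low value. They report only what shows in the picture. A call takes as long as a camera call.
- robot.search_frame(picture, target): "centre" ([x, y, z] in m, in world coordinates, good to about 4 mm: the middle of the surface that is visible of it).
- robot.regions_of(picture, target): "pixels" (400x640 bool, what is visible of it).
- robot.landmark_of(picture, target): "centre" ([x, y, z] in m, in world coordinates, good to about 4 mm: a listed point, or the origin of a listed thing).
The state is a dict: "time_s": time; "joint_positions": joint angles; "joint_vel": joint speeds; "joint_torque": joint torques, N m; "eef_pos": TCP position; "tcp_rot": TCP orientation; "force": force on the tool from outside, world axes, zero at the start; "wrist_torque": the same for the moment, N m; "width": finger opening in m; "gripper_force": force on a finger pad.
Only numpy, scipy, OpenCV 4.12 (cv2) and the standard library are available. Lean on these libraries where they do the work, as an engineer would, in place of code of your own. Each camera call takes 0.05 s, during which the arm holds its last target. There are 200 camera calls.

## Working session

There is one attempt and no reset: what is moved stays moved. The work goes in short steps, Python scripts to look and compute and a shell command to move; the robot and the scene stay as the last step left them, time stands still between calls to the robot, and variables do not carry over. Pictures are saved under pics/ and viewed, at most 10 in all, crops included, and the job is handed in when it is done.

```bash
mkdir -p pics
cat > h.py <<'E'
from bench import robot
import numpy as np, cv2
def proj(f,X):
    c=np.array(f["R"])@np.array(X)+np.array(f["t"]); return [round(float(f["fx"]*c[0]/c[2]+f["cx"]),1),round(float(f["fy"]*c[1]/c[2]+f["cy"]),1)]
E
python3 - <<'E'
from h import *
o=robot.get_obs();print(o["time_s"],o["eef_pos"],o["tcp_rot"],o["force"],robot.tcp_to_grasp)
for c in ("scene","top"):
    f=robot.grab_frame(c);cv2.imwrite(f"pics/{c}0.png",f["frame"])
    print(c,"campos",-np.array(f["R"]).T@f["t"])
    for n in ["mirror_mount","cube_mount","mirror_pad","cube_pad","mirror_pointer","cube_pointer","mirror_mark","cube_mark","mirror_optic","cube_optic"]:
        r=robot.landmark_of(f,n)
        for d in r[:2]: print(n,np.round(d["centre"],4),round(d["p"],2),proj(f,d["centre"]))
E
```

```text
0.0 [ 0.20346525 -0.53754411  0.23068238] [-3.14036982e+00 -1.98530151e-04  3.61804008e-01] [0.06525506 0.07131753 0.65689292] 0.0187
scene campos [0.15072437 0.82725561 1.16670486]
mirror_mount [ 0.5587  0.2037 -0.0016] 0.7 [292.3, 248.9]
cube_mount [ 0.5327 -0.1513 -0.0009] 0.91 [346.9, 173.9]
mirror_pad [0.5201 0.1561 0.0783] 0.86 [309.9, 226.9]
cube_pad [ 0.501  -0.2054  0.0844] 0.85 [362.9, 149.5]
mirror_pointer [0.5897 0.0738 0.0615] 0.71 [302.1, 202.8]
cube_pointer [ 0.5838 -0.2752  0.0608] 0.65 [348.6, 134.5]
mirror_mark [0.5925 0.0698 0.0439] 0.46 [302.2, 205.0]
cube_mark [ 4.14e-01 -4.21e-02  1.00e-04] 0.65 [366.5, 207.7]
cube_mark [0.5958 0.0726 0.0453] 0.63 [300.8, 205.0]
mirror_optic [0.5709 0.2157 0.0665] 0.97 [285.5, 238.0]
top campos [0.3450816  0.04806764 1.46387482]
mirror_mount [5.594e-01 1.995e-01 1.000e-04] 0.98 [266.4, 208.4]
cube_mount [ 0.536  -0.1538 -0.0007] 0.57 [378.5, 215.8]
cube_mount [ 0.4107 -0.0432  0.0042] 0.41 [343.9, 255.7]
mirror_pad [0.5194 0.1632 0.0807] 0.9 [275.7, 217.8]
cube_pad [ 0.4991 -0.2048  0.0785] 0.56 [399.4, 224.7]
mirror_pointer [0.5882 0.0778 0.0603] 0.8 [304.7, 196.1]
cube_pointer [ 0.585  -0.2779  0.0613] 0.56 [421.5, 197.2]
mirror_mark [ 0.5605  0.2014 -0.0055] 0.58 [266.0, 208.3]
mirror_mark [0.5972 0.0674 0.0399] 0.38 [308.2, 194.4]
cube_mark [0.5962 0.0703 0.0419] 0.58 [307.3, 194.6]
mirror_optic [0.5688 0.2145 0.0603] 0.78 [259.4, 202.4]
cube_optic [ 0.5384 -0.1394  0.0684] 0.88 [376.8, 212.0]
cube_optic [4.712e-01 2.478e-01 3.000e-04] 0.73 [250.4, 236.4]
```

View pics/scene0.png

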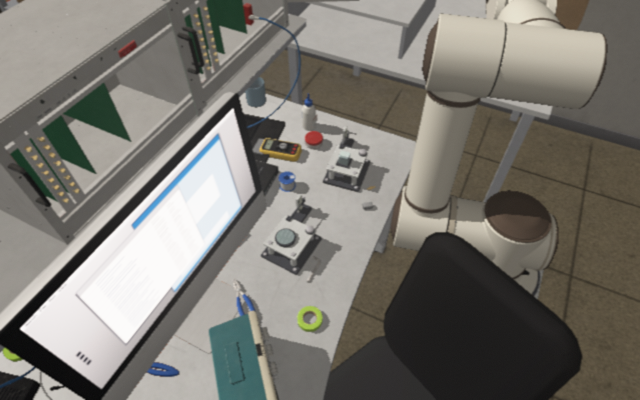

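View pics/top0.png

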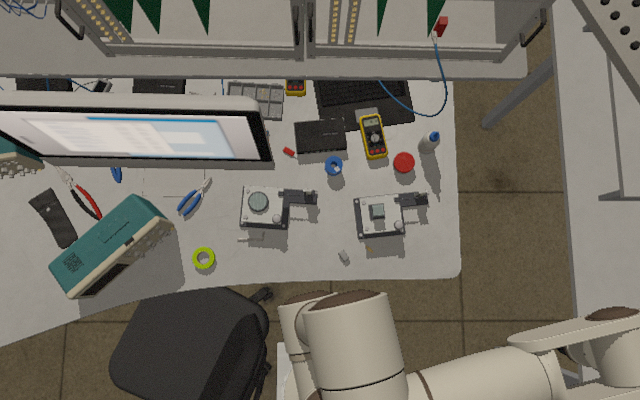

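The scene view has the mirror mount at about (290,243) and the cube mount at about (347,167). The top view has them at about (265,207) and (378,215). Both agree with the landmarks. Next I'll check how the wrist camera is mounted.

```bash
python3 - <<'E'
from h import *
from scipy.spatial.transform import Rotation as Ro
f=robot.grab_frame("wrist");o=robot.get_obs()
T=Ro.from_euler("xyz",o["tcp_rot"]).as_matrix();R=np.array(f["R"])
print("cam pos in tool",T.T@(-R.T@f["t"]-o["eef_pos"]));print("cam axes (cols) in tool\n",np.round(T.T@R.T,3),f["fx"],f["cx"],f["cy"])
print(T)
E
python3 -m handwheel '[[[0,0,0,0.02,0,-0.02,0],[0,0,0,0.035,0,-0.02,0],[0,0,0,0.035,0,0,0]]]' 20
```

```text
cam pos in tool [ 7.48226134e-02  2.27629453e-05 -1.42834236e-01]
cam axes (cols) in tool
 [[-0.001 -0.955 -0.295]
 [ 1.    -0.001  0.   ]
 [-0.    -0.295  0.955]] 301.96140976041386 316.6412523164972 196.64260073650925
[[ 9.35248706e-01  3.53991324e-01 -3.37121643e-05]
 [ 3.53991325e-01 -9.35248705e-01  3.77609368e-05]
 [-1.81622140e-05 -4.72496809e-05 -9.99999999e-01]]
time_s: 1.4
eef_pos: [0.2883, -0.5064, 0.2751]
tcp_rot: [3.137, -0.0, 0.36]
force: [0.8, -1.5, 0.0]
width: 0.0515
gripper_force: 0.0
```

```bash
H="python3 -m handwheel"
$H '[[[0,0,-0.12,0,0,0,0],[0,0,-0.12,0,0,0,0],[0,0,-0.12,0,0,0,0],[0,0,-0.12,0,0,0,0],[0,0,-0.12,0,0,0,0]]]' >/dev/null
$H '[[[0,0,-0.12,0,0,0,0],[0,0,-0.12,0,0,0,0],[0,0,-0.12,0,0,0,0],[0,0,-0.12,0,0,0,0],[0,0,-0.12,0,0,0,0]]]' >/dev/null
$H '[[[0,0,-0.12,0,0,0,0],[0,0,-0.12,0,0,0,0],[0,0,-0.12,0,0,0,0],[0,0,-0.12,0,0,0,0],[0,0,-0.12,0,0,0,0]]]' >/dev/null
$H '[[[0,0,-0.12,0,0,0,0],[0,0,-0.12,0,0,0,0],[0,0,-0.12,0,0,0,0],[0,0,-0.12,0,0,0,0],[0,0,-0.12,0,0,0,0]]]' >/dev/null
$H '[[[0,0,-0.12,0,0,0,0],[0,0,-0.12,0,0,0,0],[0,0,-0.12,0,0,0,0],[0,0,-0.02,0,0,0,0]]]'
```

```text
time_s: 3.4
eef_pos: [0.2877, -0.5059, 0.2713]
tcp_rot: [3.142, 0.0, -3.135]
force: [-0.4, -0.4, 0.6]
width: 0.0002
gripper_force: 0.0
```

```bash
H="python3 -m handwheel"
$H '[[[0,0,0,-0.026,0.0286,0.008,0],[0,0,0,-0.026,0.0286,0.008,0],[0,0,0,-0.026,0.0286,0.008,0],[0,0,0,-0.026,0.0286,0.008,0]]]'
$H '[[[0,0,0,-0.026,0.0286,0.008,0],[0,0,0,-0.026,0.0286,0.008,0],[0,0,0,-0.026,0.0286,0.008,0],[0,0,0,-0.026,0.0286,0.008,0]]]'
```

```text
time_s: 3.73
eef_pos: [0.3924, -0.3902, 0.239]
tcp_rot: [-3.142, 0.0, 3.137]
force: [1.1, -0.6, -0.2]
width: -0.0002
gripper_force: 0.0
time_s: 4.07
eef_pos: [0.4966, -0.2754, 0.2071]
tcp_rot: [-3.141, 0.0, 3.138]
force: [0.9, -1.5, -0.1]
width: 0.0002
gripper_force: 0.0
```

```bash
H="python3 -m handwheel"
$H '[[[0,-0.116,0,0,0,0,0],[0,-0.116,0,0,0,0,0],[0,-0.116,0,0,0,0,0],[0,-0.116,0,0,0,0,0],[0,-0.116,0,0,0,0,0]]]'
$H '[[[0,-0.116,0,0,0,0,0],[0,0,0,0.017,0,0.02,0],[0,0,0,0.017,0,0.02,0],[0,0,0,0,0,0,0]]]'
python3 - <<'E'
from h import *
f=robot.grab_frame("wrist");cv2.imwrite("pics/w1.png",cv2.rotate(f["frame"],cv2.ROTATE_180))
for n in ["cube_mount","cube_pad","cube_pointer","cube_mark","cube_optic"]:
    for d in robot.landmark_of(f,n)[:2]: p=proj(f,d["centre"]);print(n,np.round(d["centre"],4),round(d["p"],2),"rot px",640-p[0],400-p[1])
E
```

```text
time_s: 4.48
eef_pos: [0.4958, -0.2772, 0.2083]
tcp_rot: [-3.141, 0.586, 3.138]
force: [1.1, -0.1, 0.9]
width: 0.0003
gripper_force: 0.0
time_s: 4.82
eef_pos: [0.5005, -0.2697, 0.1583]
tcp_rot: [3.133, 0.676, 3.12]
force: [-0.5, 0.3, -1.7]
width: 0.0002
gripper_force: 0.0
cube_mount [ 0.534  -0.1526  0.0026] 0.84 rot px 193.8 294.0
cube_pad [ 0.4998 -0.2076  0.0744] 0.59 rot px 232.10000000000002 263.5
cube_pointer [ 0.5856 -0.2745  0.061 ] 0.58 rot px 327.2 206.4
cube_optic [ 0.5413 -0.1409  0.0664] 0.77 rot px 162.7 234.6
```

View pics/w1.png

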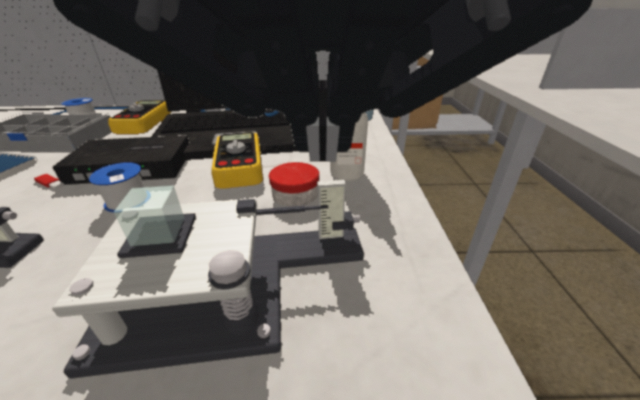

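The cube mount's scale is in full view. The pointer tip is near (327,207) and the flag's inner end is near (333,225). I'll enlarge that region.

Run:
```python
import cv2
a=cv2.imread("pics/w1.png")[170:250,290:380];cv2.imwrite("pics/c1.png",cv2.resize(a,None,fx=7,fy=7,interpolation=cv2.INTER_CUBIC))
```

```text
(no output)
```

View pics/c1.png

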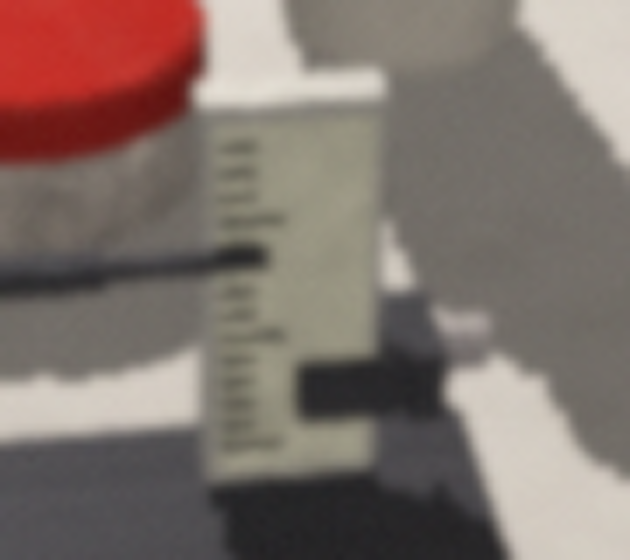

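```bash
H="python3 -m handwheel"
$H '[[[0,0,0,0,0.0385,0,0],[0,0,0,0,0.0385,0,0],[0,0,0,0,0.0385,0,0],[0,0,0,0,0.0385,0,0],[0,0,0,0,0.0385,0,0]]]'
$H '[[[0,0,0,0,0.0385,0,0],[0,0,0,0,0.0385,0,0],[0,0,0,0,0.0385,0,0],[0,0,0,0,0.0385,0,0],[0,0,0,0,0,0,0]]]'
python3 - <<'E'
from h import *
f=robot.grab_frame("wrist");a=cv2.rotate(f["frame"],cv2.ROTATE_180);cv2.imwrite("pics/w2.png",a)
for n in ["mirror_mount","mirror_pad","mirror_pointer","mirror_mark","mirror_optic"]:
    for d in robot.landmark_of(f,n)[:2]:
        p=proj(f,d["centre"]);print(n,np.round(d["centre"],4),round(d["p"],2),"rot px",640-p[0],400-p[1])
        if n=="mirror_pointer":u,v=int(640-p[0]),int(400-p[1])
b=a[v-40:v+45,u-45:u+55];cv2.imwrite("pics/c2.png",cv2.resize(b,None,fx=7,fy=7,interpolation=cv2.INTER_CUBIC))
E
```

```text
time_s: 5.53
eef_pos: [0.5041, -0.0773, 0.1633]
tcp_rot: [3.141, 0.682, 3.126]
force: [1.5, -0.7, 0.5]
width: -0.0002
gripper_force: 0.0
time_s: 5.95
eef_pos: [0.5061, 0.0632, 0.1629]
tcp_rot: [3.136, 0.679, 3.128]
force: [0.0, -0.6, 0.0]
width: -0.0001
gripper_force: 0.0
mirror_mount [ 0.5583  0.2017 -0.0025] 0.77 rot px 180.60000000000002 284.9
mirror_pad [0.5129 0.1618 0.0793] 0.58 rot px 181.8 255.6
mirror_pointer [0.5904 0.0718 0.0645] 0.73 rot px 313.2 208.3
mirror_pointer [ 0.5348 -0.1532  0.0017] 0.36 rot px 561.4 297.7
mirror_mark [0.5926 0.0693 0.0459] 0.63 rot px 316.2 222.5
mirror_optic [0.5696 0.2194 0.0658] 0.66 rot px 144.5 222.2
```

View pics/c2.png

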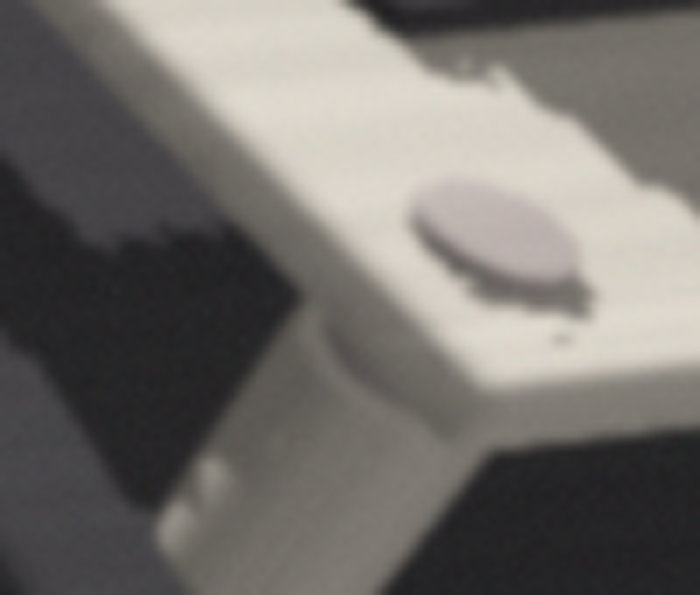

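My crop followed the low-probability false pointer detection, so this shows the cube plate's corner instead. I'll crop again around the best one at (313,208).

Run:
```python
import cv2
a=cv2.imread("pics/w2.png")[170:250,275:365];cv2.imwrite("pics/c3.png",cv2.resize(a,None,fx=7,fy=7,interpolation=cv2.INTER_CUBIC))
```

```text
(no output)
```

View pics/c3.png

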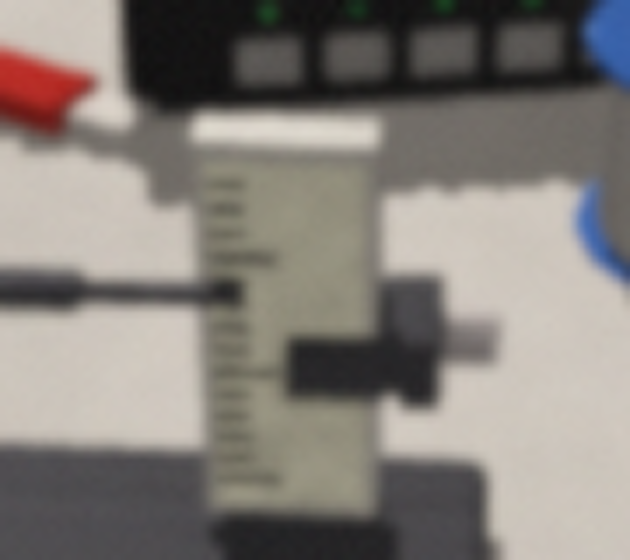

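The flag (rows 340 to 397) reads about z = 42 mm on the mirror scale, where the ticks are 60 mm at row 258, 40 at 374 and 20 at 478. The cube flag reads about 30 mm. The pad should therefore sink about 10 mm on the mirror mount and 16 mm on the cube mount. I'll move over the mirror pad at about (0.5165, 0.160).

```bash
H="python3 -m handwheel"
$H '[[[0,0.114,0,0,0.016,0,0],[0,0.114,0,0,0.016,0,0],[0,0.114,0,0,0.016,0,0],[0,0.114,0,0,0.016,0,0],[0,0.114,0,0,0.016,0,0]]]'
$H '[[[0,0.114,0,0,0.012,0,0],[0,0,0,-0.010,0,0.03,0],[0,0,0,0,0,0.025,0],[0,0,0,0,0,0,0],[0,0,0,0,0,0,0]]]'
python3 - <<'E'
from h import *
o=robot.get_obs();print(o["eef_pos"],o["tcp_rot"],o["force"])
f=robot.grab_frame("wrist");a=cv2.rotate(f["frame"],cv2.ROTATE_180);cv2.imwrite("pics/w3.png",a)
for n in ["mirror_pad","mirror_pointer","mirror_mark","mirror_optic","mirror_mount"]:
    for d in robot.landmark_of(f,n)[:1]:
        p=proj(f,d["centre"]);print(n,np.round(d["centre"],4),round(d["p"],2),"rot px",640-p[0],400-p[1])
E
```

```text
time_s: 6.67
eef_pos: [0.508, 0.1364, 0.1625]
tcp_rot: [3.141, 0.102, 3.125]
force: [0.0, -1.3, 0.3]
width: 0.0
gripper_force: 0.0
time_s: 7.08
eef_pos: [0.5169, 0.1477, 0.106]
tcp_rot: [3.141, -0.01, 3.125]
force: [0.4, -0.4, 0.6]
width: 0.0002
gripper_force: 0.0
[0.51691393 0.14768215 0.10597646] [ 3.14082195 -0.00980643  3.12533391] [ 0.44304039 -0.39884172  0.57811544]
mirror_pad [0.5162 0.1629 0.0791] 0.9 rot px 298.0 167.8
mirror_optic [0.57   0.2149 0.0644] 0.77 rot px 226.7 106.89999999999998
mirror_mount [0.5585 0.2024 0.    ] 0.76 rot px 261.6 160.1
```

View pics/w3.png

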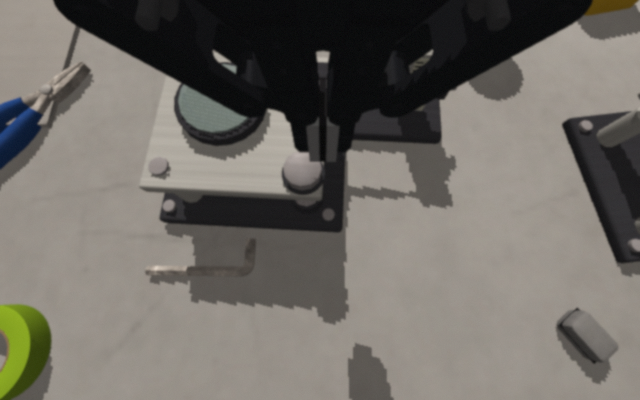

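The gripper hides the scale at this yaw. The finger is at (322,160) and the pad at (302,170), about 13 mm to the left. I'll shift over it and turn the tool 57° so the camera sees the scale from the side while pressing.

```bash
H="python3 -m handwheel"
$H '[[[0,0,0,0,0.013,0,0],[0,0,-0.111,0,0,0,0],[0,0,-0.111,0,0,0,0],[0,0,-0.111,0,0,0,0],[0,0,-0.111,0,0,0,0]]]' >/dev/null
$H '[[[0,0,-0.111,0,0,0,0],[0,0,-0.111,0,0,0,0],[0,0,-0.111,0,0,0.01,0],[0,0,-0.111,0,0,0.01,0],[0,0,-0.111,0,0,0,0]]]' >/dev/null
$H '[[[0,0,0,0,0,0,0],[0,0,0,0,0,0,0]]]'
python3 - <<'E'
from h import *
o=robot.get_obs();print(o["joint_positions"])
f=robot.grab_frame("wrist");a=cv2.rotate(f["frame"],cv2.ROTATE_180);cv2.imwrite("pics/w4.png",a)
for n in ["mirror_pad","mirror_pointer","mirror_mark"]:
    for d in robot.landmark_of(f,n)[:1]:
        p=proj(f,d["centre"]);print(n,np.round(d["centre"],4),round(d["p"],2),"rot px",640-p[0],400-p[1])
E
```

```text
time_s: 8.38
eef_pos: [0.5173, 0.1626, 0.087]
tcp_rot: [3.135, -0.003, -2.16]
force: [0.0, -0.7, 0.5]
width: -0.0001
gripper_force: 0.0
[ 1.61228696e-01  1.79814256e-01  1.70429819e+00  2.21352894e-03
  1.26389489e+00 -2.39194238e+00]
mirror_pad [0.5177 0.1629 0.0775] 0.8 rot px 324.2 153.2
mirror_pointer [0.5902 0.0753 0.0606] 0.92 rot px 513.3 217.0
mirror_mark [0.5951 0.0718 0.0486] 0.92 rot px 511.6 222.2
```

View pics/w4.png

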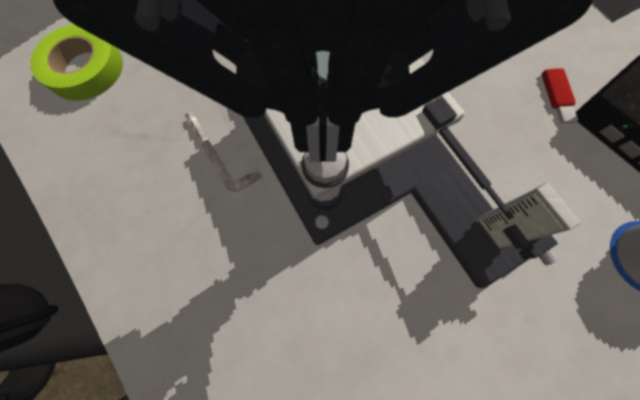

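The fingertip is centred on the pad at (325,165). The pointer tip (507,213) and the flag (515,235) are both clear of the gripper. I'll start pressing.

```bash
H="python3 -m handwheel"
$H '[[[0,0,0,0,0,0.003,0],[0,0,0,0,0,0.003,0],[0,0,0,0,0,0,0]]]'
$H '[[[0,0,0,0,0,0.002,0],[0,0,0,0,0,0.002,0],[0,0,0,0,0,0,0]]]'
$H '[[[0,0,0,0,0,0.002,0],[0,0,0,0,0,0.002,0],[0,0,0,0,0,0,0]]]'
```

```text
time_s: 8.83
eef_pos: [0.5169, 0.162, 0.0798]
tcp_rot: [3.134, -0.004, -2.157]
force: [0.3, 0.4, -0.7]
width: 0.0
gripper_force: 0.0
time_s: 9.08
eef_pos: [0.5171, 0.1618, 0.0763]
tcp_rot: [3.135, -0.004, -2.157]
force: [-0.7, -2.3, 5.4]
width: 0.0001
gripper_force: 2.2
time_s: 9.33
eef_pos: [0.5173, 0.1618, 0.0726]
tcp_rot: [3.136, -0.003, -2.157]
force: [-0.1, -3.5, 5.7]
width: 0.0002
gripper_force: 2.8
```

```bash
H="python3 -m handwheel"
$H '[[[0,0,0,0,0,0.002,0],[0,0,0,0,0,0,0],[0,0,0,0,0,0,0]]]'
python3 - <<'E'
from h import *
f=robot.grab_frame("wrist");a=cv2.rotate(f["frame"],cv2.ROTATE_180)
for n in ["mirror_pad","mirror_pointer","mirror_mark"]:
    for d in robot.landmark_of(f,n)[:1]:
        p=proj(f,d["centre"]);print(n,np.round(d["centre"],4),round(d["p"],2),"rot px",640-p[0],400-p[1])
# expected pixels of the pointer tip for heights 60..34 and of the mark for 38..46
for z in (60,50,46,44,42,40,38): print(z,proj(f,[.5900,.0755,z/1000]),end=' ')
b=cv2.imread("pics/w4.png")[180:265,460:560]; c=a[180:265,460:560]
cv2.imwrite("pics/c4.png",cv2.resize(cv2.vconcat([b,c]),None,fx=3.5*2/2.1,fy=3.5*2/2.1,interpolation=cv2.INTER_CUBIC)); cv2.imwrite("pics/w5.png",a)
E
```

```text
time_s: 9.58
eef_pos: [0.5174, 0.1618, 0.0709]
tcp_rot: [3.136, -0.003, -2.157]
force: [-0.8, -3.5, 6.1]
width: 0.0001
gripper_force: 3.2
mirror_pad [0.5172 0.1615 0.0714] 0.69 rot px 323.8 145.9
mirror_pointer [0.5898 0.0754 0.047 ] 0.91 rot px 514.1 215.6
mirror_mark [0.5923 0.0681 0.0471] 0.56 rot px 526.6 223.6
60 [111.0, 190.9] 50 [122.6, 186.0] 46 [126.8, 184.2] 44 [128.9, 183.4] 42 [130.9, 182.5] 40 [132.9, 181.7] 38 [134.8, 180.9]
```

View pics/c4.png

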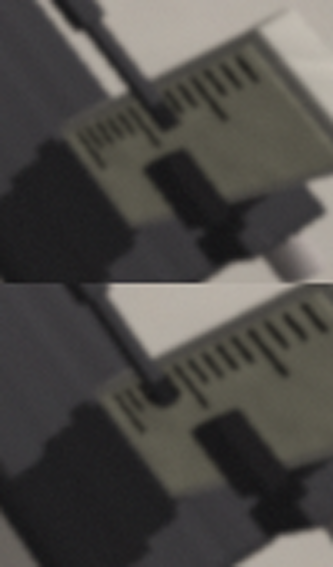

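Before pressing (top) and at 8 mm pad sink (bottom), the tip moves from (510,216) to (509.5,213.5). That puts the pointer at about z = 45 mm, which agrees with the geometry. The flag is at about 42 mm, so I'll press 2 mm more and hold.

```bash
H="python3 -m handwheel"
$H '[[[0,0,0,0,0,0.001,0],[0,0,0,0,0,0.001,0],[0,0,0,0,0,0,0],[0,0,0,0,0,0,0],[0,0,0,0,0,0,0]]]'
$H '[[[0,0,0,0,0,0,0],[0,0,0,0,0,0,0],[0,0,0,0,0,0,0],[0,0,0,0,0,0,0],[0,0,0,0,0,0,0]]]'
python3 - <<'E'
from h import *
for c in ("wrist","wrist","wrist","scene","scene","top","top"):
    f=robot.grab_frame(c); s=c
    for n in ["mirror_pointer","mirror_mark"]:
        for d in robot.landmark_of(f,n)[:1]: s+=f"  {n} {np.round(d['centre'],4)} {d['p']:.2f}"
    print(s)
    if c=="wrist": cv2.imwrite("pics/w6.png",cv2.rotate(f["frame"],cv2.ROTATE_180))
o=robot.get_obs();print(o["eef_pos"],o["force"],o["time_s"])
a=cv2.imread("pics/w6.png")[170:270,460:570];cv2.imwrite("pics/c6.png",cv2.resize(a,None,fx=6,fy=6,interpolation=cv2.INTER_CUBIC))
E
```

```text
time_s: 10.2
eef_pos: [0.5174, 0.1617, 0.069]
tcp_rot: [3.136, -0.003, -2.157]
force: [-1.5, -4.7, 6.6]
width: 0.0001
gripper_force: 3.6
time_s: 10.62
eef_pos: [0.5174, 0.1617, 0.069]
tcp_rot: [3.136, -0.003, -2.157]
force: [-1.5, -4.5, 7.7]
width: 0.0002
gripper_force: 3.6
wrist  mirror_mark [0.5953 0.0711 0.0454] 0.65
wrist  mirror_pointer [0.5894 0.0755 0.0428] 0.91  mirror_mark [0.5927 0.0697 0.0451] 0.59
wrist  mirror_pointer [0.5914 0.0787 0.0415] 0.81  mirror_mark [0.5948 0.0693 0.0459] 0.80
scene  mirror_pointer [0.5908 0.0745 0.0417] 0.72
scene  mirror_pointer [0.5909 0.0753 0.0427] 0.69
top  mirror_mark [0.5964 0.0659 0.0411] 0.35
top  mirror_pointer [0.4669 0.2471 0.0017] 0.21  mirror_mark [ 0.6931 -0.0162 -0.0019] 0.71
[0.51739642 0.1617169  0.06899671] [-1.00464651 -4.92257139  6.85769686] 11.6667
```

View pics/c6.png

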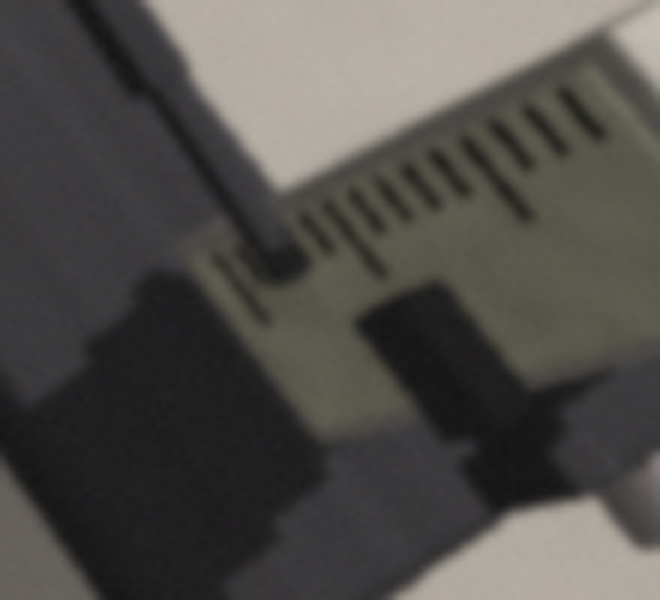

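The scale geometry and landmarks put the pointer at about 42 mm, with the tip at crop (283,265). The flag is at 42 to 44 mm, so the pointer is on the mark. I'll finish the hold, let go and travel to the cube mount.

```bash
H="python3 -m handwheel"
$H '[[[0,0,0,0,0,0,0],[0,0,0,0,0,0,0],[0,0,0,0,0,0,0],[0,0,0,0,0,0,0],[0,0,0,0,0,0,0]]]'
$H '[[[0,0,0,0,0,-0.01,0],[0,0,0,0,0,-0.02,0],[0,0,0,0,0,-0.035,0],[0,0,0.1,0,0,-0.035,0],[0,0,0.1,0,0,0,0]]]'
$H '[[[0,0,0.1,0,0,0,0],[0,0,0,0,0,0,0],[0,0,0,0,0,0,0]]]'
$H '[[[0,0,0,0.0246,-0.0274,0,0],[0,0,0,0.0246,-0.0274,0,0],[0,0,0,0.0246,-0.0274,0,0],[0,0,0,0.0246,-0.0274,0,0],[0,0,0,0.0246,-0.0274,0,0]]]'
$H '[[[0,0,0,0.0246,-0.0274,0,0],[0,0,0,0.0246,-0.0274,0,0],[0,0,0,0.0246,-0.0274,0,0],[0,0,0,0.0246,-0.0274,0,0],[0,0,0,0.0246,-0.0274,0,0]]]' >/dev/null
$H '[[[0,0,0,0,0,0.03,0],[0,0,0,0,0,0.03,0],[0,0,0,0,0,0,0],[0,0,0,0,0,0,0]]]'
python3 - <<'E'
from h import *
o=robot.get_obs();print(o["joint_positions"])
for c in ("wrist","wrist"):
  f=robot.grab_frame(c)
  for n in ["cube_pad","cube_pointer","cube_mark"]:
    for d in robot.landmark_of(f,n)[:1]: print(n,np.round(d["centre"],4),round(d["p"],2))
for d in robot.landmark_of(robot.grab_frame("scene"),"mirror_pointer")[:1]: print("mirror ptr",d)
E
```

```text
time_s: 12.08
eef_pos: [0.5174, 0.1617, 0.069]
tcp_rot: [3.136, -0.003, -2.157]
force: [-0.6, -4.9, 8.0]
width: -0.0001
gripper_force: 3.6
time_s: 12.5
eef_pos: [0.5198, 0.1625, 0.1758]
tcp_rot: [3.141, 0.003, -2.361]
force: [0.9, 0.3, 2.1]
width: 0.0
gripper_force: 0.0
time_s: 12.75
eef_pos: [0.5176, 0.1621, 0.1687]
tcp_rot: [3.136, -0.005, -2.454]
force: [0.5, -0.2, 0.0]
width: 0.0004
gripper_force: 0.0
time_s: 13.17
eef_pos: [0.5086, -0.0234, 0.1683]
tcp_rot: [3.136, -0.005, -2.452]
force: [0.5, 0.0, 0.3]
width: -0.0001
gripper_force: 0.0
time_s: 13.92
eef_pos: [0.4995, -0.2054, 0.1077]
tcp_rot: [3.133, -0.006, -2.454]
force: [-0.0, 0.2, 0.6]
width: -0.0002
gripper_force: 0.0
[-0.53106844  0.15917317  1.68341709 -0.00296573  1.30888428 -2.78823758]
cube_pad [ 0.5006 -0.2074  0.078 ] 0.93
cube_pointer [ 0.5876 -0.2749  0.0607] 0.93
cube_mark [ 0.5949 -0.2756  0.0304] 0.64
cube_pad [ 0.5025 -0.2081  0.0765] 0.64
cube_pointer [ 0.5873 -0.2749  0.0604] 0.93
cube_mark [ 0.5921 -0.2792  0.0309] 0.77
mirror ptr {'centre': [0.59, 0.0727, 0.0584], 'p': 0.62}
```

The cube mark landmarks (30.4 and 30.9 mm) match my 30 mm reading. Joint 6 is close to its limit, so I'll turn back 0.1 rad and then press.

```bash
H="python3 -m handwheel"
$H '[[[0,0,0.1,0,0,0.01,0],[0,0,0,0,0,0.01,0],[0,0,0,0,0,0.003,0],[0,0,0,0,0,0.003,0],[0,0,0,0,0,0,0]]]'
$H '[[[0,0,0,0,0,0.002,0],[0,0,0,0,0,0.002,0],[0,0,0,0,0,0.002,0],[0,0,0,0,0,0.002,0],[0,0,0,0,0,0,0]]]'
$H '[[[0,0,0,0,0,0.002,0],[0,0,0,0,0,0.002,0],[0,0,0,0,0,0.0015,0],[0,0,0,0,0,0,0],[0,0,0,0,0,0,0]]]'
python3 - <<'E'
from h import *
for c in ("wrist","wrist","scene"):
  f=robot.grab_frame(c)
  for n in ["cube_pad","cube_pointer","cube_mark"]:
    for d in robot.landmark_of(f,n)[:1]: print(c,n,np.round(d["centre"],4),round(d["p"],2))
print(robot.get_obs()["joint_positions"][5])
E
```

```text
time_s: 14.83
eef_pos: [0.4997, -0.2056, 0.0817]
tcp_rot: [3.136, -0.006, -2.555]
force: [0.1, -0.5, -1.0]
width: 0.0001
gripper_force: 0.0
time_s: 15.25
eef_pos: [0.5001, -0.2061, 0.0745]
tcp_rot: [3.138, -0.005, -2.557]
force: [-0.1, -3.2, 5.0]
width: -0.0
gripper_force: 2.6
time_s: 15.67
eef_pos: [0.5002, -0.2063, 0.0694]
tcp_rot: [3.138, -0.005, -2.557]
force: [0.2, -4.5, 6.8]
width: 0.0003
gripper_force: 3.5
wrist cube_pointer [ 0.5857 -0.2756  0.0412] 0.9
wrist cube_mark [ 0.595  -0.2803  0.0317] 0.74
wrist cube_pointer [ 0.5831 -0.2754  0.0454] 0.58
wrist cube_mark [ 0.5932 -0.2791  0.0289] 0.85
scene cube_pointer [ 0.5868 -0.2737  0.0406] 0.69
-2.686012127588653
```

```bash
H="python3 -m handwheel"
$H '[[[0,0,0,0,0,0.002,0],[0,0,0,0,0,0.002,0],[0,0,0,0,0,0.002,0],[0,0,0,0,0,0,0],[0,0,0,0,0,0,0]]]'
python3 - <<'E'
from h import *
for c in ("wrist","wrist","wrist","scene","scene"):
  f=robot.grab_frame(c)
  for n in ["cube_pointer","cube_mark"]:
    for d in robot.landmark_of(f,n)[:1]: print(c,n,np.round(d["centre"],4),round(d["p"],2))
  if c=="wrist":cv2.imwrite("pics/w7.png",cv2.rotate(f["frame"],cv2.ROTATE_180));
E
```

```text
time_s: 16.68
eef_pos: [0.5003, -0.2066, 0.0636]
tcp_rot: [3.139, -0.005, -2.557]
force: [-0.4, -5.3, 8.5]
width: -0.0001
gripper_force: 4.5
wrist cube_pointer [ 0.5863 -0.2727  0.0307] 0.65
wrist cube_mark [ 0.5937 -0.2785  0.0274] 0.79
wrist cube_pointer [ 0.5856 -0.2732  0.0309] 0.64
wrist cube_mark [ 0.5938 -0.2773  0.029 ] 0.66
wrist cube_mark [ 0.5949 -0.2792  0.0302] 0.93
scene cube_pointer [ 0.5856 -0.2739  0.0299] 0.86
scene cube_pointer [ 0.5844 -0.2718  0.031 ] 0.7
```

The pointer is at about 31 mm and the mark at about 30 mm. I'll hold it for 2 s and then let go.

```bash
H="python3 -m handwheel"; 
$H '[[[0,0,0,0,0,0.0003,0],[0,0,0,0,0,0,0],[0,0,0,0,0,0,0],[0,0,0,0,0,0,0],[0,0,0,0,0,0,0]]]'
$H '[[[0,0,0,0,0,0,0],[0,0,0,0,0,0,0],[0,0,0,0,0,0,0],[0,0,0,0,0,0,0],[0,0,0,0,0,0,0]]]' >/dev/null
$H '[[[0,0,0,0,0,0,0],[0,0,0,0,0,0,0],[0,0,0,0,0,0,0],[0,0,0,0,0,0,0],[0,0,0,0,0,0,0]]]' >/dev/null
$H '[[[0,0,0,0,0,0,0],[0,0,0,0,0,0,0],[0,0,0,0,0,0,0],[0,0,0,0,0,0,0],[0,0,0,0,0,0,0]]]'
$H '[[[0,0,0,0,0,0,0],[0,0,0,0,0,-0.01,0],[0,0,0,0,0,-0.02,0],[0,0,0,0,0,-0.035,0],[0,0,0,0,0,-0.035,0]]]'
$H '[[[0,0,0,0,0,0,0],[0,0,0,0,0,0,0],[0,0,0,0,0,0,0],[0,0,0,0,0,0,0],[0,0,0,0,0,0,0]]]'
python3 - <<'E'
from h import *
f=robot.grab_frame("scene")
for n in ["cube_pointer","mirror_pointer"]:
    for d in robot.landmark_of(f,n)[:1]: print(n,np.round(d["centre"],4),round(d["p"],2))
E
```

```text
time_s: 17.85
eef_pos: [0.5003, -0.2066, 0.0634]
tcp_rot: [3.139, -0.005, -2.557]
force: [0.1, -5.7, 8.9]
width: 0.0002
gripper_force: 4.6
time_s: 19.1
eef_pos: [0.5003, -0.2066, 0.0634]
tcp_rot: [3.139, -0.005, -2.557]
force: [-0.2, -5.7, 7.9]
width: 0.0003
gripper_force: 4.6
time_s: 19.52
eef_pos: [0.4998, -0.2052, 0.1632]
tcp_rot: [3.134, -0.007, -2.557]
force: [0.8, -1.3, -0.0]
width: -0.0001
gripper_force: 0.0
time_s: 19.93
eef_pos: [0.5001, -0.2056, 0.1614]
tcp_rot: [3.135, -0.006, -2.557]
force: [0.7, 0.1, 0.1]
width: -0.0003
gripper_force: 0.0
cube_pointer [ 0.587  -0.2728  0.0611] 0.8
mirror_pointer [0.5915 0.075  0.0597] 0.8
```

Both plates are back at rest, so I'm handing the job in.

```bash
python3 -c "
from bench import robot
print(robot.job_done())"
```

```text
the job is handed in; nothing more can be done
None
```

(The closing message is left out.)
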